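# Turn over the status flag of the injector's test stand

## Robot

A 7-joint arm with a two-finger parallel gripper is mounted at the origin on the work surface. World frame = base frame: x ahead of the robot, y to its left, z up, the work surface at z = 0. Lengths are in m, angles in rad, forces in N, time in s.
With the tool pointing down it reaches from about 0.425 to 0.95 m from the base axis. Payload 16.7 kg.
Tool frame: the origin (TCP) lies midway between the tips of the shut fingers; the grasp point (between the pads) lies 19 mm behind it (r.grip_depth is the distance from the TCP to the grasp point, in m); y points along the fingers, x is the direction in which the jaws open and shut, and the axes are right-handed (so a half turn about y gives the same grasp; the last joint's range is limited). The gripper opens to 94 mm and grips with 3 to 60 N. Pads are 16 mm wide; open, the fingers measure 119 mm over their backs; the gripper's body (75 mm by 177 mm) begins 78 mm behind the grasp point.
Start: joints at [-1.415, 0.426, 0.074, 1.606, -0.034, 1.111, -0.067], TCP at [0.203, 0.644, 0.18] pointing down, gripper open.
Joint ranges: [-2.85, 2.85], [-0.5, 2.14], [-1.23, 1.37], [0.21, 2.46], [-1.02, 4.16], [0.16, 2.05], [-2.73, 2.73]. Speed limits (rad/s): [1.89, 1.89, 2.39, 2.39, 3.01, 3.01, 3.01].

## Interface

Orientations are given as [roll, pitch, yaw] about the fixed x, y, z axes, in that order (R = Rz(yaw) Ry(pitch) Rx(roll)).
In Python, from workcell import monitor, imaging, order, r gives the robot as it stands.
- The arm moves only by the tool apply_moves, never from a script. Its argument "increments" is a list of rows, each a list of 5 numbers: the shift along the world's x, y, z in cm, then the turn about the world's z in degrees, then the closure, from -1 (fully open) to 1 (shut). In form: [[dx, dy, dz, spin, hand], ...]. A call has 1 to 8 rows; each row shifts and turns the commanded pose from where the row before left it; what a row does not reach is not made up. A row lasts 1/10 s, in which the tool goes at most 50 mm and 8.59 degrees, less where a joint would pass 70% of its speed; a pose out of reach is approached as far as the arm can. A call with a gripper value outside its range is refused whole. The fingers move at their own pace and stop on an object; the grip force is fixed at half the most. Time passes only in rows, so rows that do not move let the fingers close. It gives the time, the measured TCP pose, the force and the opening at its end, in the units of the state.
- monitor.observe(): the state, without advancing time (a new reading comes with each control period).
- imaging.capture(name): name is "scene" or "side" or "wrist"; returns the picture (384x512x3 uint8, red, green, blue); there is no depth.
- imaging.calibration(name): a dict with "fovy" (degrees; the focal length in pixels is half the picture's height over the tangent of half this angle, whatever the lens; pixels are square), "cx", "cy" (the principal point, pixels), "T" (4x4, takes a point from camera to world coordinates); the wrist camera has in their place "T_tool_cam" (4x4, takes a point from camera to tool coordinates, whose origin is the TCP and whose axes are the tool frame's). Camera axes: x right, y down, z forward; pixel columns grow to the right and rows downward; lengths in m; the calibration is good to about 2 mm. A picture is of the moment at which its call begins: read the wrist's pose just before it. calibration takes no time and is no camera call.
- order.hand_in(): hands the job in, once; it reports no verdict.
Trained networks look in the newest picture that a camera, given by its name, has taken for a name from the list of things; names that differ only in an ending like _2 or _b are one class to them, and where a whole thing is asked for, a point or a joint stands for the part that bears it (a point fixed in the world has none). Each returns a list of dicts, best first, with "p" (0 to 1); they miss things now and then, are a little off and sometimes report something else, mostly with a low value. They report only what shows in the picture. A call takes as long as a camera call. They do not tell look-alikes from the thing itself.
- imaging.cut_out(camera, target): "region" (384x512 bool, what is visible of it) and "rect" ([left, top, right, bottom] in pixels, round what is visible of it).
- imaging.mark_of(camera, target): "xy" ([column, row] in pixels: a listed point, or the origin of a listed thing).
The state is a dict: "time_s": time; "joints": joint angles; "joint_velocities": joint speeds; "joint_efforts": joint torques, N m; "tool_pos": TCP position; "tcp_rot": TCP orientation; "wrist_force": force on the tool from outside, world axes, zero at the start; "ft_torque": the same for the moment, N m; "width": finger opening in m.
Only numpy, scipy, OpenCV 4.12 (cv2) and the standard library are available. Lean on these libraries where they do the work, as an engineer would, in place of code of your own. Each camera call takes 0.05 s, during which the arm holds its last target. There are 200 camera calls.

## Task

The injector standing in one of the two flag stands has passed its test: with the fingertips, gently push that stand's flag up and over its hinge until it lies flat on the other side, ribbed face up. Do not pinch it, do not shift or lift either stand, leave the other flag as it is and everything else where it stands, and finish with the hand clear.

Things in the scene. Friction and masses are not known exactly. Their poses are not given: they have to be found in the camera images.
- stand_a: the flag stand whose nest holds the injector. Loose, about 1.4 kg. Origin: underside, straight below the middle of the flag's hinge; y along the hinge towards the nest, roughly away from the robot, x to the robot's right (yaw about -1.57), z up. Base plate x -75 to +75, y -35 to +35 mm, 12 mm thick; a 60 mm wide arm of it runs to y = 120 mm with the nest (50 mm square, 47 mm high, round hole) at y = 90 mm.
- stand_a_hinge (a point): middle of that stand's hinge axis (along y), 110 mm above the stand's origin, same axes. The flag is a white plate 56 mm wide, 4 mm thick, centred on the axis, free edge 95 mm from it; nothing under it but the base plate. Hinge cheeks: outer faces at y = +-35 mm, 26 mm long, tops 8 mm above the axis; a 20 mm thick pillar below the axis.
- flag_a (a joint): hinge angle of the flag of the injector's stand; rad: 0 = level towards the stand's -x (the robot's left), plain face up; 1.57 = straight up; 3.14 = level towards its +x (right), ribbed face (three dark bars) up; stops at both ends. Stiff hinge (0.03 N m, under 1 N at the free edge): the flag stays where it is left. Starts at 0 to 0.3.
- injector: loose steel injector standing upright in the nest of its stand: 28 mm body, square 26 mm black head, brass side port; 142 mm long, top about 161 mm above the table. Origin at the middle of its foot, 19 mm above the table.
- stand_b: a like stand, whose nest holds a short plug; same build and axes as stand_a
- flag_b (a joint): hinge angle of that stand's flag, same meaning; starts near 0 (plain face up)
- plug: loose steel plug with a flat 32 mm head, in the nest of stand_b, 57 mm long, its top 76 mm above the table; origin at the middle of its foot
- coupling: bystander: small brass coupling, 26 mm across, 42 mm tall; origin at the underside middle
- fitting: bystander: small steel fitting, 30 mm across, 34 mm tall; origin at the underside middle
- spray_nozzle: bystander: small orange plastic spray nozzle (cone), 28 mm across, 45 mm tall; origin at the underside middle
- wrench: bystander: steel wrench lying flat, 170 mm long; origin at the underside
- oil_can: bystander: grey can, 56 mm across, 130 mm tall; origin at the underside middle
- jar: bystander: glass jar, 60 mm across, 80 mm tall; origin at the underside middle
- collar: bystander: steel collar, 48 mm across, 18 mm tall; origin at the underside middle
Things that resemble listed ones, but are neither listed nor needed, are in the scene too. There is more than one size of the injector; the one meant has the size given above.

How it is judged:
On the way:
1. the injector stand's flag passes upright (value of joint flag_a between 1.2 and 2.6 rad), for 0.1 s.
At the end, for the whole second after the job is handed in: The flag of the injector's stand lies at rest on the far side within 0.24 rad of flat, the other flag within 0.3 rad of flat on its first side, both stands within 20 mm of where they stood, injector and plug upright in their nests (within 0.25 rad) (value of joint flag_a above 2.9 rad and velocity of joint flag_a between -0.1 and 0.1 rad/s and value of joint flag_b below 0.3 rad and distance of each of stand_a, stand_b from where it was at the start of the episode below 0.02 m and angle between each of injector, plug's own z axis and vertical below 0.25 rad); the robot touches nothing.
It fails at once if a flag stand is shifted by more than 20 mm, lifted more than 8 mm or tipped more than 0.1 rad (distance of any of stand_a, stand_b from where it was at the start of the episode above 0.02 m or height (world z) of any of stand_a, stand_b above 0.008 m or angle between any of stand_a, stand_b's own z axis and vertical above 0.1 rad).
It fails at once if the flag or stand is pinched or pressed with more than 35 N (contact force between the fingers and stand_a above 35 N).
It fails at once if the other stand's flag is turned to more than 0.38 rad (value of joint flag_b above 0.38 rad).
It fails at once if the injector or plug is moved by more than 25 mm or tipped (distance of any of injector, plug from where it was at the start of the episode above 0.025 m or angle between any of injector, plug's own z axis and vertical above 0.3 rad).
It fails at once if a bystander is moved by more than 30 mm (distance of any of coupling, fitting, spray_nozzle, wrench, oil_can, jar, collar from where it was at the start of the episode above 0.03 m).
It also fails if it takes over 48 s, if anything falls off the work surface, if the arm or the gripper's body presses on something with over 40 N, if the wrist force passes 120 N, or if a joint passes its speed limit or range.

## Working session

There is one attempt and no reset: what is moved stays moved. The work goes in short steps, Python scripts to look and compute and a tool call to move; the robot and the scene stay as the last step left them, time stands still between calls to the robot, and variables do not carry over. Pictures are saved under pics/ and viewed, about 8 in all and at most 12, crops included, and the job is handed in when it is done.

Besides the shell and the picture viewer there is one more tool, called after "Call:" as name(argument=value, ...) on one line, values as JSON. apply_moves: Moves the arm, as the interface text tells. Its arguments: {"type":"object","properties":{"increments":{"type":"array"}},"required":["increments"]}

```bash
mkdir -p pics; cat > h.py <<'E'
import numpy as np, cv2
from workcell import monitor, imaging, order, r
def ray(cam,uv):
    c=imaging.calibration(cam); f=192/np.tan(np.radians(c['fovy'])/2)
    T=np.array(c['T']); d=T[:3,:3]@np.array([(uv[0]-c['cx'])/f,(uv[1]-c['cy'])/f,1]); return T[:3,3],d/np.linalg.norm(d)
def onz(cam,uv,z):
    o,d=ray(cam,uv); return o+d*(z-o[2])/d[2]
def proj(cam,p):
    c=imaging.calibration(cam); f=192/np.tan(np.radians(c['fovy'])/2)
    q=np.linalg.inv(np.array(c['T']))@np.append(p,1); return np.array([c['cx']+f*q[0]/q[2],c['cy']+f*q[1]/q[2]])
def tri(o1,d1,o2,d2):
    A=np.array([d1,-d2]).T; s=np.linalg.lstsq(A,o2-o1,rcond=None)[0]; a=o1+d1*s[0]; b=o2+d2*s[1]; return (a+b)/2,np.linalg.norm(a-b)
def save(im,n): cv2.imwrite('pics/'+n,im[:,:,::-1])
E
python3 - <<'E'
from h import *
np.set_printoptions(precision=3,suppress=True)
for c in ['scene','side']:
    im=imaging.capture(c); save(im,c+'0.png')
    k=imaging.calibration(c); print(c,k['fovy'],np.array(k['T'])[:3,3],np.array(k['T'])[:3,2])
    for t in ['stand_a','stand_a_hinge','injector','plug','oil_can','jar']:
        for m in imaging.mark_of(c,t): print(t,np.round(m['xy']),round(m['p'],2),end='; ')
        print()
print(monitor.observe())
E
```

```text
scene 50.82900238033282 [1.087 0.166 1.01 ] [-0.483 -0.182 -0.856]
stand_a [337. 205.] 0.74; stand_a [187. 184.] 0.61; 
stand_a_hinge [344. 190.] 0.77; 
injector [334. 233.] 0.93; injector [342. 274.] 0.87; injector [268. 195.] 0.46; 
plug [178. 209.] 0.69; 
oil_can [131. 164.] 0.93; 
jar [117. 192.] 0.55; 
side 42.20487814531327 [ 0.249 -1.109  0.72 ] [ 0.238  0.842 -0.484]
stand_a [290. 268.] 0.98; stand_a [225. 183.] 0.59; 
stand_a_hinge [227. 153.] 0.8; 
injector [280. 168.] 0.8; injector [254. 171.] 0.59; 
plug [326. 250.] 0.52; plug [225. 179.] 0.35; 
oil_can [315. 328.] 0.58; oil_can [361. 318.] 0.48; 
jar [363. 319.] 0.98; 
{'time_s': 0.7, 'joints': array([-1.414,  0.426,  0.074,  1.606, -0.034,  1.111, -0.067]), 'joint_velocities': array([-0.002,  0.001,  0.001,  0.   ,  0.001,  0.002,  0.001]), 'joint_efforts': array([  0.   , -93.533,   3.663, -45.449,  -0.049,   0.013,   0.   ]), 'tool_pos': array([0.203, 0.644, 0.18 ]), 'tcp_rot': array([-1.571,  0.   ,  1.265]), 'wrist_force': array([-0.082, -0.22 , -0.384]), 'ft_torque': array([-0.039, -0.053,  0.002]), 'width': 0.09410522016616928}
```

View images.

```bash
python3 - <<'E'
import cv2,numpy as np
a=cv2.imread('pics/scene0.png');b=cv2.imread('pics/side0.png')
cv2.imwrite('pics/s1.png',cv2.resize(a[90:330,60:440],(798,504),interpolation=cv2.INTER_CUBIC))
cv2.imwrite('pics/s2.png',cv2.resize(b[60:360,110:490],(760,600),interpolation=cv2.INTER_CUBIC))
E
```

```text
(no output)
```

View pics/s1.png

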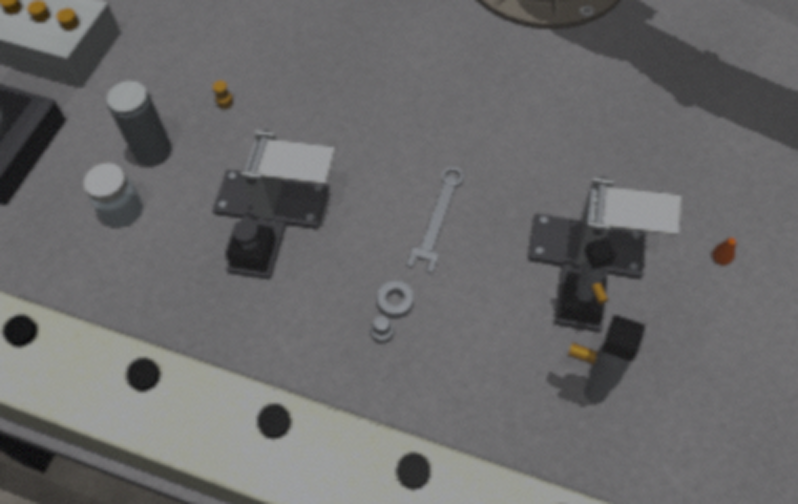

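View pics/s2.png

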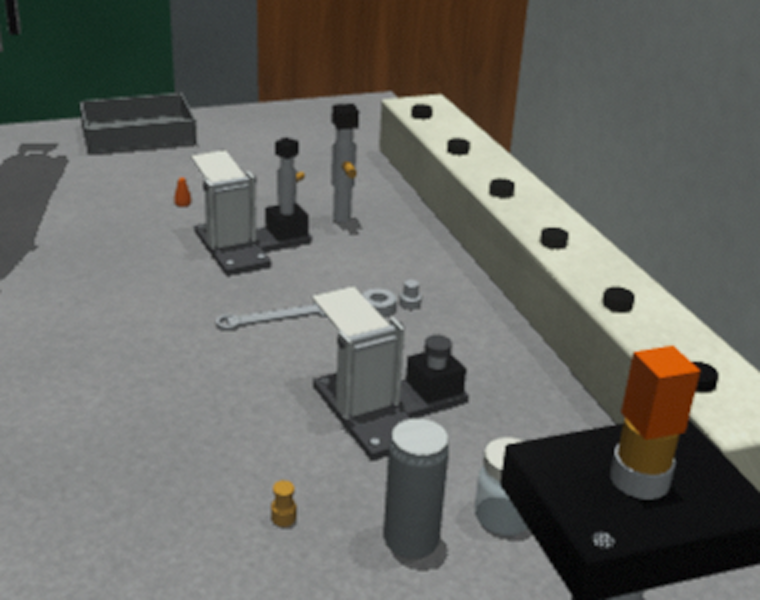

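The scene shot (crop px) shows two stands. The right one has the slim injector in its nest at about (590,290). The left one has the plug at (250,245). The larger look-alike injector stands on the table at (605,360), outside any nest. So stand_a is the right one, near scene px (344,190) and side px (227,153). Next is an enlarged crop to confirm this and click points.

```bash
python3 - <<'E'
import cv2,numpy as np
a=cv2.imread('pics/scene0.png');b=cv2.imread('pics/side0.png')
A=cv2.resize(a[170:290,305:405],(500,600),interpolation=cv2.INTER_CUBIC)
B=cv2.resize(b[125:205,200:270],(300*1,343),interpolation=cv2.INTER_CUBIC)
B=cv2.resize(b[120:220,200:250],(300,600),interpolation=cv2.INTER_CUBIC)
cv2.imwrite('pics/c1.png',np.hstack([A,B]))
E
```

```text
(no output)
```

View pics/c1.png

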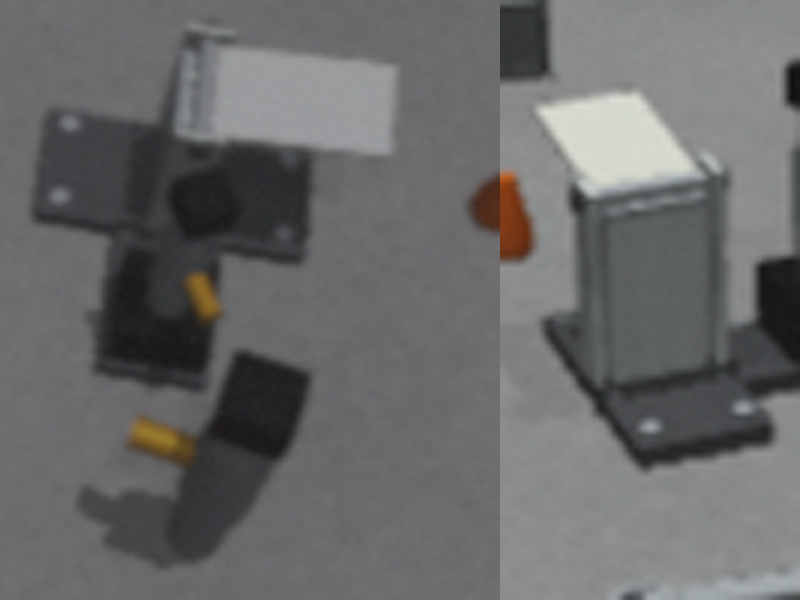

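```bash
cat > fit.py <<'E'
from h import *
from scipy.optimize import least_squares
np.set_printoptions(precision=3,suppress=True)
S=lambda u,v:(305+u/5-.4,170+v/5-.4)
D=lambda u,v:(200+(u-500)/6-.42,120+v/6-.42)
base=[('scene',S(50,108),(75,-35,12)),('scene',S(37,214),(75,35,12)),('scene',S(303,255),(-75,35,12)),('scene',S(95,368),(30,120,12)),('scene',S(207,378),(-30,120,12)),
('side',D(770,428),(75,35,12)),('side',D(643,456),(75,-35,12)),('side',D(548,318),(-75,-35,12))]
fl=[('scene',S(398,65),-28),('scene',S(390,155),28),('side',D(540,106),-28),('side',D(638,92),28)]
def W(p,q):
    c,s=np.cos(p[2]),np.sin(p[2]); x,y,z=np.array(q)/1000
    return np.array([p[0]+c*x-s*y,p[1]+s*x+c*y,z])
def res(p):
    e=[proj(c,W(p,q))-uv for c,uv,q in base]
    for c,uv,y in fl: e.append(proj(c,W(p,(-95*np.cos(p[3]),y,110+95*np.sin(p[3]))))-uv)
    return np.concatenate(e)
if __name__=='__main__':
    p0=onz('scene',S(180,170),0); s=least_squares(res,[p0[0],p0[1],-1.57,.1],loss='soft_l1'); print(s.x); print(res(s.x).reshape(-1,2))
    p=s.x
    print('hinge',W(p,(0,0,110)),'free edge',W(p,(-95*np.cos(p[3]),0,110+95*np.sin(p[3]))),'inj',W(p,(0,90,161)))
    for t,z in [('spray_nozzle',0),('injector',0.0),('fitting',0),('collar',0),('wrench',0),('coupling',0)]:
        for m in imaging.mark_of('scene',t)[:3]: print(t,m['p'],np.round(m['xy']),onz('scene',m['xy'],z))
    print('big inj foot',onz('scene',S(190,545),0),'head',onz('scene',S(260,400),.2))
E
python3 fit.py
```

```text
[ 0.5    0.191 -1.429  0.094]
[[-0.485 -0.62 ]
 [-1.054 -0.599]
 [ 0.229  0.473]
 [ 0.016 -0.776]
 [ 0.259  1.257]
 [ 1.215 -1.548]
 [-0.315 -1.628]
 [-0.735 -0.763]
 [-0.605 -0.184]
 [ 0.121  0.354]
 [-0.774  0.111]
 [ 0.314 -0.295]]
hinge [0.5   0.191 0.11 ] free edge [0.487 0.284 0.119] inj [0.59  0.203 0.161]
spray_nozzle 0.45 [406. 214.] [0.458 0.372 0.   ]
injector 0.93 [334. 233.] [0.582 0.198 0.   ]
injector 0.87 [342. 274.] [0.688 0.245 0.   ]
injector 0.46 [268. 195.] [ 0.526 -0.013  0.   ]
fitting 0.45 [242. 248.] [ 0.705 -0.023  0.   ]
collar 0.47 [248. 236.] [ 0.668 -0.02   0.   ]
wrench 0.71 [267. 193.] [ 0.522 -0.017  0.   ]
coupling 0.52 [168. 136.] [ 0.426 -0.382  0.   ]
big inj foot [0.699 0.249 0.   ] head [0.704 0.246 0.2  ]
```

Call:
apply_moves(increments=[[1.5,-1.7,0,3.2,1],[2.8,-3.2,0,3.2,1],[2.8,-3.2,0,3.2,1],[2.8,-3.2,0,3.2,1],[2.8,-3.2,0,3.2,1],[2.8,-3.2,0,3.2,1],[2.8,-3.2,0,3.2,1],[2.8,-3.2,0,3.2,1]])

```text
time_s: 1.8
tool_pos: [0.4152, 0.4013, 0.1806]
tcp_rot: [-1.571, -0.0, 1.714]
wrist_force: [0.5, 0.8, -0.7]
width: 0.0336
```

Call:
apply_moves(increments=[[2.3,-2.4,0,0,1],[2.2,-2.5,0,0,1],[1.6,-2.0,0,0,1],[0.4,-0.8,-1,0,1],[0,0,-2.5,0,1],[0,0,-2.5,0,1],[0,0,-2,0,1],[0,0,0,0,1]])

```text
time_s: 2.6
tool_pos: [0.4772, 0.3251, 0.0976]
tcp_rot: [-1.567, 0.002, 1.713]
wrist_force: [-0.6, -0.5, 0.9]
width: 0.0005
```

```bash
python3 - <<'E'
from fit import *
o=monitor.observe(); print(o['tool_pos'],o['wrist_force'],o['width'])
p=[.5,.191,-1.429,.094]; t=o['tool_pos']; u=-np.array([np.cos(p[2]),np.sin(p[2])]); v=np.array([-np.sin(p[2]),np.cos(p[2])])
print('d along u',(t[:2]-[.5,.191])@u,'along hinge',(t[:2]-[.5,.191])@v)
a=imaging.capture('scene');b=imaging.capture('side'); save(np.hstack([cv2.resize(a[150:250,300:420],(430,358)),cv2.resize(b[100:200,180:280],(358,358))]),'c2.png')
E
```

```text
[0.477 0.325 0.098] [-0.604 -0.531  0.896] 0.0005260041410981098
d along u 0.13602451072643013 along hinge -0.003660269245433555
```

View pics/c2.png

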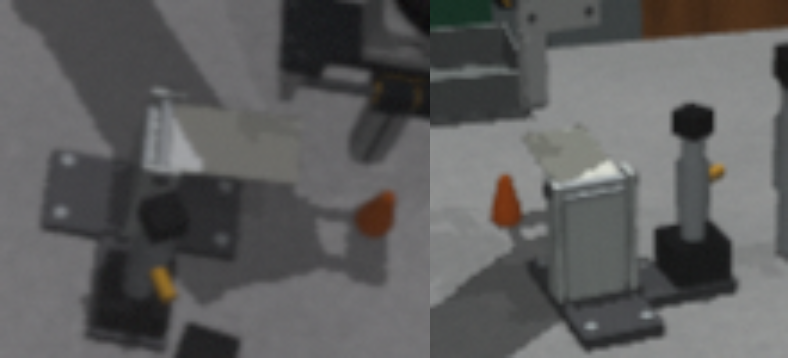

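The side and scene shots show the shut fingers just off the flag's free edge, about 3 cm out, and the stand undisturbed. Next I close in gently.

Call:
apply_moves(increments=[[0.4,-0.5,0,0,1],[0.25,-0.7,0,0,1],[0.1,-0.7,0,0,1],[0,-0.3,0,0,1],[0,0,0,0,1],[0,0,0,0,1]])

```text
time_s: 3.3
tool_pos: [0.4867, 0.3037, 0.1005]
tcp_rot: [-1.571, -0.0, 1.712]
wrist_force: [0.1, 0.2, 0.6]
width: 0.0005
```

Call:
apply_moves(increments=[[0,-0.2,0,0,1],[0.1,-0.2,0,0,1],[0,0,0,0,1],[0,0,0,0,1]])

```text
time_s: 3.7
tool_pos: [0.4877, 0.2996, 0.1003]
tcp_rot: [-1.571, 0.0, 1.712]
wrist_force: [0.2, -0.6, 0.3]
width: 0.0005
```

Call:
apply_moves(increments=[[0,-0.15,0,0,1],[0,-0.1,0,0,1],[0,0,0,0,1],[0,0,0,0,1]])

```text
time_s: 4.1
tool_pos: [0.4877, 0.2971, 0.1004]
tcp_rot: [-1.571, 0.0, 1.712]
wrist_force: [-0.8, 0.6, -0.5]
width: 0.0006
```

Call:
apply_moves(increments=[[0,-0.1,0,0,1],[0,-0.1,0,0,1],[0,0,0,0,1],[0,0,0,0,1]])

```text
time_s: 4.5
tool_pos: [0.4877, 0.2951, 0.1004]
tcp_rot: [-1.571, 0.0, 1.712]
wrist_force: [-0.7, -0.6, -0.8]
width: 0.0005
```

Call:
apply_moves(increments=[[0,-0.1,0,0,1],[0,-0.1,0,0,1],[0,0,0,0,1],[0,0,0,0,1]])

```text
time_s: 4.9
tool_pos: [0.4877, 0.2931, 0.1004]
tcp_rot: [-1.571, 0.0, 1.712]
wrist_force: [-0.1, -0.7, 0.3]
width: 0.0007
```

Call:
apply_moves(increments=[[0,-0.1,0,0,1],[0,-0.1,0,0,1],[0,0,0,0,1],[0,0,0,0,1]])

```text
time_s: 5.3
tool_pos: [0.4877, 0.2911, 0.1004]
tcp_rot: [-1.571, 0.0, 1.712]
wrist_force: [-0.3, 0.1, -0.1]
width: 0.0004
```

```bash
python3 - <<'E'
from fit import *
a=imaging.capture('scene');b=imaging.capture('side'); save(np.hstack([cv2.resize(a[150:250,320:400],(480,600),interpolation=cv2.INTER_CUBIC),cv2.resize(b[110:190,200:240],(300,600),interpolation=cv2.INTER_CUBIC)]),'c3.png')
E
```

```text
(no output)
```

View pics/c3.png

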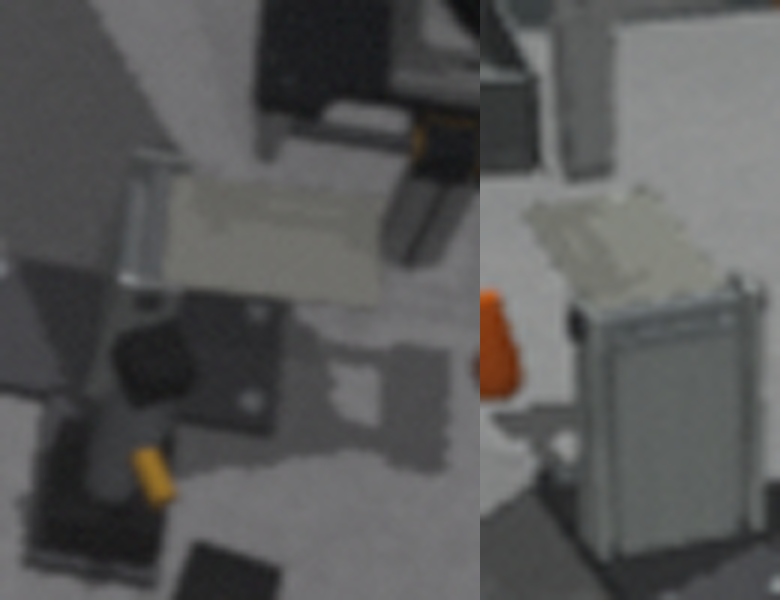

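```bash
python3 - <<'E'
from fit import *
t=monitor.observe()['tool_pos'];p=[.5,.191,-1.429,.094]
print('tcp',proj('scene',t),proj('side',t))
print(tri(*ray('scene',(386.7,193.5)),*ray('side',(214,134))))
# refit flag edge with new clicks: scene(382,195),(377,303) side(527,205),(640,188)
g=lambda u,v:(320+u/6-.42,150+v/6-.42); h=lambda u,v:(200+(u-480)/7.5-.43,110+v/7.5-.43)
for a,b in [((382,195),(527,205)),((377,303),(640,190))]: print('edge',tri(*ray('scene',g(*a)),*ray('side',h(*b))))
for y in(-28,28):
  for cam in('scene','side'): print(y,cam,proj(cam,W(p,(-95*np.cos(p[3]),y,110+95*np.sin(p[3])))))
E
```

```text
tcp [383.989 196.168] [214.244 140.653]
(array([0.489, 0.294, 0.12 ]), np.float64(0.002640817519978879))
edge (array([0.46 , 0.279, 0.121]), np.float64(0.00026143149513606866))
edge (array([0.51 , 0.288, 0.118]), np.float64(0.0032902650170842916))
-28 scene [383.791 182.318]
-28 side [205.294 137.327]
28 scene [382.929 200.852]
28 side [222.713 134.586]
```

Call:
apply_moves(increments=[[0,-0.1,0,0,1],[0,0,0,0,1],[0,-0.1,0,0,1],[0,0,0,0,1],[0,0,0,0,1]])

```text
time_s: 5.9
tool_pos: [0.4878, 0.2891, 0.1004]
tcp_rot: [-1.571, 0.0, 1.712]
wrist_force: [-0.2, 0.8, -0.1]
width: 0.0004
```

Call:
apply_moves(increments=[[0,-0.1,0,0,1],[0,0,0,0,1],[0,-0.1,0,0,1],[0,0,0,0,1],[0,0,0,0,1]])

```text
time_s: 6.4
tool_pos: [0.4877, 0.2871, 0.1004]
tcp_rot: [-1.571, 0.0, 1.712]
wrist_force: [0.1, 0.8, -0.2]
width: 0.0006
```

Call:
apply_moves(increments=[[0,-0.1,0,0,1],[0,-0.05,0,0,1],[0,0,0,0,1],[0,0,0,0,1]])

```text
time_s: 6.8
tool_pos: [0.4877, 0.2856, 0.1004]
tcp_rot: [-1.571, 0.0, 1.712]
wrist_force: [0.1, -0.2, -0.6]
width: 0.0007
```

Call:
apply_moves(increments=[[0,-0.1,0,0,1],[0,-0.05,0,0,1],[0,0,0,0,1],[0,0,0,0,1]])

```text
time_s: 7.2
tool_pos: [0.4877, 0.2841, 0.1004]
tcp_rot: [-1.571, 0.0, 1.712]
wrist_force: [-0.2, 0.1, -0.3]
width: 0.0008
```

```bash
python3 - <<'E'
from fit import *
a=imaging.capture('scene');b=imaging.capture('side'); save(np.hstack([cv2.resize(a[150:250,320:400],(480,600),interpolation=cv2.INTER_CUBIC),cv2.resize(b[110:190,200:240],(300,600),interpolation=cv2.INTER_CUBIC)]),'c4.png')
E
```

```text
(no output)
```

View pics/c4.png

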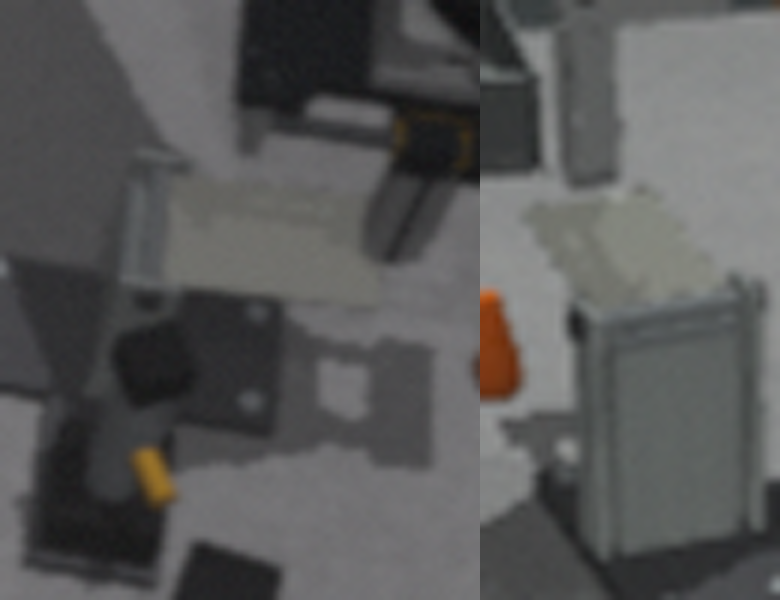

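The fingertip overlaps the flag edge in the scene crop, near (375,240). In the side crop its bottom, at (588,182), sits above the flag edge at row 192. Neither view shows contact. So the real tip is about 2 cm higher than the reported TCP z, and it was passing above the flag. I'll back off and go lower.

Call:
apply_moves(increments=[[-0.1,1,0,0,1],[-0.1,1,0,0,1],[-0.2,1,0,0,1],[0,0.3,-1,0,1],[0,0,-1.5,0,1],[0,0,-1,0,1],[0,0,0,0,1],[0,0,0,0,1]])

```text
time_s: 8.1
tool_pos: [0.4837, 0.317, 0.0652]
tcp_rot: [-1.57, 0.0, 1.712]
wrist_force: [0.0, -1.1, -0.1]
width: 0.0003
```

```bash
python3 - <<'E'
from fit import *
t=monitor.observe()['tool_pos'];print(t,proj('scene',t),proj('side',t))
a=imaging.capture('scene');b=imaging.capture('side'); w=imaging.capture('wrist')
im=np.zeros((600,800,3),np.uint8); im[:,:480]=cv2.resize(a[150:250,320:400],(480,600),interpolation=cv2.INTER_CUBIC); im[:360,480:]=cv2.resize(b[110:190,200:270],(315,360),interpolation=cv2.INTER_CUBIC)[:,:320] if 0 else cv2.resize(b[110:190,200:271],(320,360),interpolation=cv2.INTER_CUBIC); im[360:,480:]=cv2.resize(w,(320,240)); save(im,'c5.png')
E
```

```text
[0.484 0.317 0.065] [390.58  204.298] [211.889 147.826]
```

View pics/c5.png

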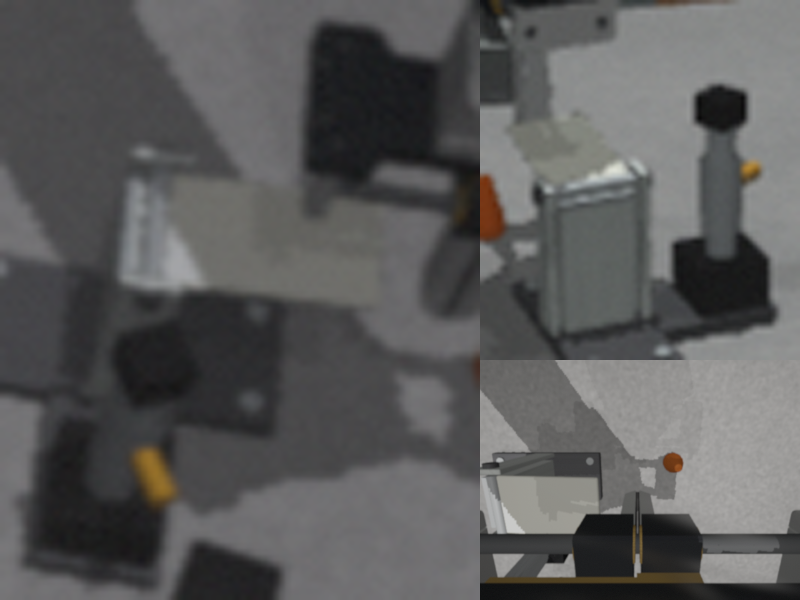

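The scene crop shows the tip at (450,310), clear of the flag edge, and in the side crop the finger now disappears behind the flag edge at (535,122). The tip is therefore below the edge. I'll close in again.

Call:
apply_moves(increments=[[0.1,-0.6,0,0,1],[0.1,-0.6,0,0,1],[0.1,-0.3,0,0,1],[0,0,0,0,1],[0,-0.1,0,0,1],[0,-0.1,0,0,1],[0,0,0,0,1]])

```text
time_s: 8.95
tool_pos: [0.4867, 0.3001, 0.0653]
tcp_rot: [-1.571, 0.0, 1.712]
wrist_force: [0.4, -0.3, -0.3]
width: 0.0004
```

Call:
apply_moves(increments=[[0,-0.1,0,0,1],[0,-0.1,0,0,1],[0,0,0,0,1]])

```text
time_s: 9.25
tool_pos: [0.4867, 0.298, 0.0654]
tcp_rot: [-1.571, 0.0, 1.712]
wrist_force: [0.1, 0.8, 0.3]
width: 0.0004
```

Call:
apply_moves(increments=[[0,-0.1,0,0,1],[0,0,0,0,1],[0,0,0,0,1]])

```text
time_s: 9.55
tool_pos: [0.4867, 0.2971, 0.0654]
tcp_rot: [-1.571, 0.0, 1.712]
wrist_force: [-0.1, 0.1, 0.2]
width: 0.0004
```

Call:
apply_moves(increments=[[0,-0.1,0,0,1],[0,0,0,0,1],[0,0,0,0,1]])

```text
time_s: 9.85
tool_pos: [0.4867, 0.2967, 0.0655]
tcp_rot: [-1.571, -0.001, 1.712]
wrist_force: [-1.1, 4.7, -0.5]
width: 0.0003
```

Call:
apply_moves(increments=[[0,-0.1,0,0,1],[0,0,0,0,1],[0,0,0,0,1]])

```text
time_s: 10.15
tool_pos: [0.4866, 0.2964, 0.0656]
tcp_rot: [-1.571, -0.001, 1.713]
wrist_force: [-1.3, 6.8, -0.1]
width: 0.0009
```

Call:
apply_moves(increments=[[0,-0.1,0,0,1],[0,0,0,0,1],[0,0,0,0,1]])

```text
time_s: 10.45
tool_pos: [0.4864, 0.2956, 0.0656]
tcp_rot: [-1.571, -0.001, 1.713]
wrist_force: [-2.4, 7.8, 0.7]
width: 0.0003
```

Call:
apply_moves(increments=[[0,-0.1,0,0,1],[0,0,0,0,1],[0,0,0,0,1]])

```text
time_s: 10.75
tool_pos: [0.4864, 0.2946, 0.0656]
tcp_rot: [-1.571, -0.001, 1.713]
wrist_force: [-2.9, 8.3, 1.2]
width: 0.0003
```

Call:
apply_moves(increments=[[0,0.05,0.3,0,1],[0,0,0.3,0,1],[0,0,0.3,0,1],[0,0,0,0,1]])

```text
time_s: 11.15
tool_pos: [0.4861, 0.2943, 0.0746]
tcp_rot: [-1.57, -0.001, 1.712]
wrist_force: [-4.1, 4.8, 1.5]
width: 0.0003
```

Call:
apply_moves(increments=[[-0.03,-0.05,0.3,0,1],[-0.03,-0.05,0.3,0,1],[-0.03,-0.1,0.3,0,1],[0,0,0,0,1]])

```text
time_s: 11.55
tool_pos: [0.4861, 0.2922, 0.084]
tcp_rot: [-1.572, -0.001, 1.712]
wrist_force: [0.2, 4.9, 1.5]
width: 0.0005
```

```bash
python3 - <<'E'
from fit import *
t=monitor.observe()['tool_pos'];print(t)
a=imaging.capture('scene');b=imaging.capture('side')
im=np.zeros((600,800,3),np.uint8); im[:,:480]=cv2.resize(a[150:250,320:400],(480,600),interpolation=cv2.INTER_CUBIC); im[:360,480:]=cv2.resize(b[110:190,200:271],(320,360),interpolation=cv2.INTER_CUBIC); save(im,'c6.png')
E
```

```text
[0.486 0.292 0.084]
```

View pics/c6.png

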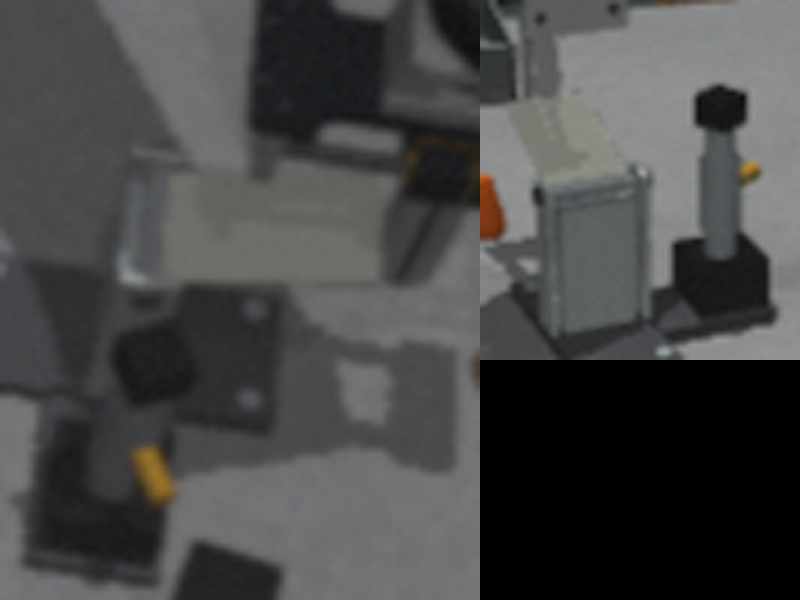

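The flag has lifted: its free edge moved up about 20 crop px in the side view, while the stand's cheeks and nest stayed where they were. I'll continue along the arc.

Call:
apply_moves(increments=[[0.02,-0.12,0.4,0,1],[0.02,-0.15,0.4,0,1],[0.02,-0.18,0.4,0,1],[0.03,-0.2,0.4,0,1],[0.03,-0.22,0.4,0,1],[0,0,0,0,1]])

```text
time_s: 12.25
tool_pos: [0.4875, 0.2838, 0.1045]
tcp_rot: [-1.572, -0.002, 1.712]
wrist_force: [-1.7, 7.5, 3.4]
width: 0.0004
```

Call:
apply_moves(increments=[[0.03,-0.25,0.4,0,1],[0.04,-0.28,0.4,0,1],[0.04,-0.3,0.4,0,1],[0.04,-0.32,0.4,0,1],[0.05,-0.35,0.4,0,1],[0,0,0,0,1]])

```text
time_s: 12.85
tool_pos: [0.4898, 0.2683, 0.1245]
tcp_rot: [-1.573, -0.001, 1.712]
wrist_force: [1.0, 2.0, 4.0]
width: 0.0004
```

Call:
apply_moves(increments=[[0.06,-0.45,0.4,0,1],[0.08,-0.55,0.4,0,1],[0.09,-0.65,0.4,0,1],[0.1,-0.7,0.4,0,1],[0.1,-0.7,0.3,0,1],[0,0,0,0,1]])

```text
time_s: 13.45
tool_pos: [0.4937, 0.236, 0.1428]
tcp_rot: [-1.571, 0.0, 1.71]
wrist_force: [0.2, -0.8, 0.5]
width: 0.0006
```

Call:
apply_moves(increments=[[0.1,-0.7,0.3,0,1],[0.1,-0.7,0.2,0,1],[0.1,-0.7,0,0,1],[0.1,-0.7,0,0,1],[0,0,0,0,1]])

```text
time_s: 13.95
tool_pos: [0.4975, 0.2082, 0.1473]
tcp_rot: [-1.571, 0.0, 1.71]
wrist_force: [0.2, 0.3, 0.2]
width: 0.0005
```

```bash
python3 - <<'E'
from fit import *
t=monitor.observe()['tool_pos'];print(t)
a=imaging.capture('scene');b=imaging.capture('side')
im=np.zeros((600,800,3),np.uint8); im[:,:480]=cv2.resize(a[150:250,320:400],(480,600),interpolation=cv2.INTER_CUBIC); im[:360,480:]=cv2.resize(b[110:190,200:271],(320,360),interpolation=cv2.INTER_CUBIC); save(im,'c7.png')
E
```

```text
[0.498 0.208 0.147]
```

View pics/c7.png

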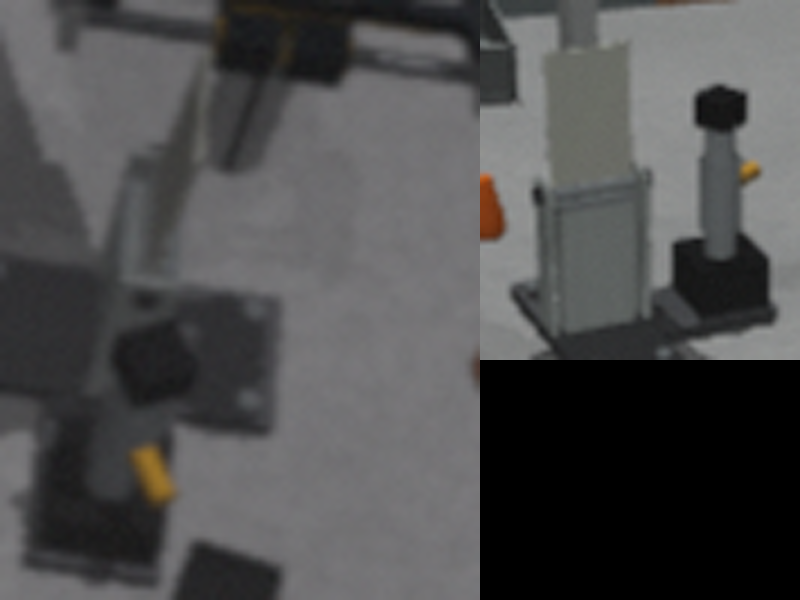

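The flag stands nearly upright at scene (180,160), with the finger at (235,150) behind it on the first side. The stand, nest and injector are unchanged. I'll push it over and down.

Call:
apply_moves(increments=[[0.1,-0.7,0,0,1],[0.1,-0.7,0,0,1],[0.1,-0.7,0,0,1],[0.1,-0.7,0,0,1],[0.1,-0.7,0,0,1],[0,0,0,0,1]])

```text
time_s: 14.65
tool_pos: [0.5025, 0.1732, 0.1474]
tcp_rot: [-1.571, 0.0, 1.71]
wrist_force: [-0.0, -0.6, -0.0]
width: 0.0005
```

Call:
apply_moves(increments=[[0.1,-0.6,-0.4,0,1],[0.1,-0.6,-0.4,0,1],[0.08,-0.5,-0.4,0,1],[0.08,-0.5,-0.4,0,1],[0.06,-0.4,-0.4,0,1],[0,0,0,0,1]])

```text
time_s: 15.25
tool_pos: [0.5063, 0.1476, 0.1267]
tcp_rot: [-1.57, 0.001, 1.711]
wrist_force: [-0.4, -0.2, -0.1]
width: 0.0
```

Call:
apply_moves(increments=[[0.03,-0.25,-0.4,0,1],[0.03,-0.25,-0.4,0,1],[0.02,-0.2,-0.4,0,1],[0.02,-0.2,-0.4,0,1],[0.02,-0.1,-0.3,0,1],[0,0,0,0,1]])

```text
time_s: 15.85
tool_pos: [0.5075, 0.1382, 0.1079]
tcp_rot: [-1.57, 0.0, 1.712]
wrist_force: [0.2, -0.1, 0.7]
width: 0.0002
```

Call:
apply_moves(increments=[[0.01,-0.1,-0.2,0,1],[0.01,-0.1,-0.2,0,1],[0,0,-0.2,0,1],[0,0,0,0,1],[0,0,0,0,1]])

```text
time_s: 16.35
tool_pos: [0.5079, 0.1365, 0.1023]
tcp_rot: [-1.571, 0.0, 1.712]
wrist_force: [0.3, -0.1, 0.4]
width: 0.0008
```

Next I go down in 1–2 mm steps, watching the vertical force.

Call:
apply_moves(increments=[[0,0,-0.2,0,1],[0,0,-0.2,0,1],[0,0,0,0,1],[0,0,0,0,1]])

```text
time_s: 16.75
tool_pos: [0.5079, 0.1365, 0.0983]
tcp_rot: [-1.571, 0.0, 1.712]
wrist_force: [1.0, 0.4, 0.6]
width: 0.0004
```

Call:
apply_moves(increments=[[0,0,-0.1,0,1],[0,0,-0.1,0,1],[0,0,0,0,1],[0,0,0,0,1]])

```text
time_s: 17.15
tool_pos: [0.5079, 0.1364, 0.0963]
tcp_rot: [-1.571, 0.0, 1.712]
wrist_force: [0.3, 0.5, 0.1]
width: 0.0006
```

Call:
apply_moves(increments=[[0,0,-0.1,0,1],[0,0,0,0,1],[0,0,0,0,1]])

```text
time_s: 17.45
tool_pos: [0.5079, 0.1364, 0.0954]
tcp_rot: [-1.571, 0.0, 1.712]
wrist_force: [0.2, -0.1, 0.3]
width: 0.0002
```

Call:
apply_moves(increments=[[0,0,-0.1,0,1],[0,0,0,0,1],[0,0,0,0,1]])

```text
time_s: 17.75
tool_pos: [0.5079, 0.1364, 0.0943]
tcp_rot: [-1.571, 0.0, 1.712]
wrist_force: [0.6, 0.6, 0.3]
width: 0.0005
```

Call:
apply_moves(increments=[[0,0,-0.1,0,1],[0,0,0,0,1],[0,0,0,0,1]])

```text
time_s: 18.05
tool_pos: [0.5079, 0.1365, 0.0933]
tcp_rot: [-1.571, 0.0, 1.712]
wrist_force: [0.0, -0.7, -0.9]
width: 0.0007
```

Call:
apply_moves(increments=[[0,0,-0.1,0,1],[0,0,0,0,1],[0,0,0,0,1]])

```text
time_s: 18.35
tool_pos: [0.5079, 0.1364, 0.0923]
tcp_rot: [-1.571, 0.0, 1.712]
wrist_force: [-0.0, -0.8, 0.2]
width: 0.0005
```

```bash
python3 - <<'E'
from fit import *
t=monitor.observe()['tool_pos'];print(t)
a=imaging.capture('scene');b=imaging.capture('side')
save(np.hstack([cv2.resize(a[150:250,300:380],(480,600),interpolation=cv2.INTER_CUBIC),cv2.resize(b[110:210,200:253],(318,600),interpolation=cv2.INTER_CUBIC)]),'c8.png')
E
```

```text
[0.508 0.136 0.092]
```

View pics/c8.png

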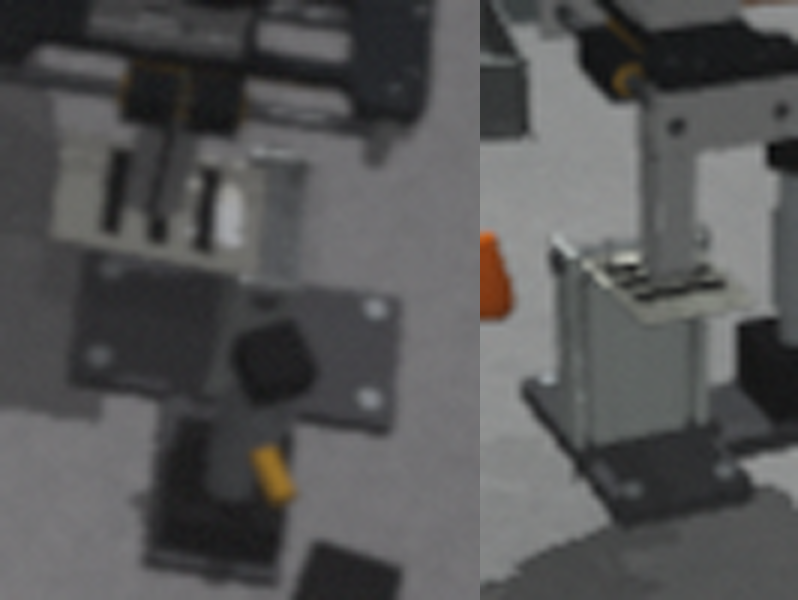

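```bash
python3 - <<'E'
from fit import *
g=lambda u,v:(300+u/6-.42,150+v/6-.42); h=lambda u,v:(200+(u-480)/6-.42,110+v/6-.42)
for a,b in [((66,140),(640,320)),((55,238),(750,300))]: print(tri(*ray('scene',g(*a)),*ray('side',h(*b))))
p=[.5,.191,-1.429]
for th in(2.7,2.9,3.0,3.14):
  print(th,[np.round(proj(c,W(p,(-95*np.cos(th),y,110+95*np.sin(th)))),1) for c in('scene','side') for y in(-28,28)])
print(g(66,140),g(55,238),h(640,320),h(750,300))
E
```

```text
(array([0.487, 0.095, 0.116]), np.float64(0.0056394688455048865))
(array([0.54 , 0.103, 0.117]), np.float64(0.0024632885258406238))
2.7 [array([315.6, 164.5]), array([312.9, 182.7]), array([225.2, 150.9]), array([244.4, 147.7])]
2.9 [array([312.4, 168. ]), array([309.6, 186. ]), array([226.2, 157.8]), array([245.3, 154.5])]
3.0 [array([311.4, 169.9]), array([308.6, 187.8]), array([226.5, 161.2]), array([245.6, 157.8])]
3.14 [array([310.5, 172.6]), array([307.7, 190.3]), array([226.7, 165.7]), array([245.7, 162.2])]
(310.58, 172.91333333333336) (308.74666666666667, 189.24666666666667) (226.24666666666667, 162.91333333333336) (244.58, 159.58)
```

Call:
apply_moves(increments=[[0,0,-0.1,0,1],[0,0,0,0,1],[0,0,0,0,1]])

```text
time_s: 18.75
tool_pos: [0.5079, 0.1364, 0.0913]
tcp_rot: [-1.571, 0.0, 1.712]
wrist_force: [0.0, -0.5, 0.0]
width: 0.0011
```

Call:
apply_moves(increments=[[0,0,-0.1,0,1],[0,0,0,0,1],[0,0,0,0,1]])

```text
time_s: 19.05
tool_pos: [0.5079, 0.1364, 0.0903]
tcp_rot: [-1.571, 0.0, 1.712]
wrist_force: [-0.3, 0.7, -0.5]
width: 0.0003
```

Call:
apply_moves(increments=[[0,0,-0.1,0,1],[0,0,0,0,1],[0,0,0,0,1]])

```text
time_s: 19.35
tool_pos: [0.5079, 0.1364, 0.0893]
tcp_rot: [-1.571, 0.0, 1.712]
wrist_force: [-0.0, -0.7, 0.5]
width: 0.0005
```

Call:
apply_moves(increments=[[0,0,-0.1,0,1],[0,0,0,0,1],[0,0,0,0,1]])

```text
time_s: 19.65
tool_pos: [0.5079, 0.1364, 0.0883]
tcp_rot: [-1.571, 0.0, 1.712]
wrist_force: [-0.4, -0.0, -0.1]
width: 0.0001
```

Call:
apply_moves(increments=[[0,0,-0.1,0,1],[0,0,0,0,1],[0,0,0,0,1]])

```text
time_s: 19.95
tool_pos: [0.5079, 0.1364, 0.0873]
tcp_rot: [-1.571, 0.0, 1.712]
wrist_force: [-0.4, -0.2, -0.1]
width: 0.0005
```

Call:
apply_moves(increments=[[0,0,-0.1,0,1],[0,0,0,0,1],[0,0,0,0,1]])

```text
time_s: 20.25
tool_pos: [0.5081, 0.1365, 0.0869]
tcp_rot: [-1.571, -0.0, 1.712]
wrist_force: [-3.7, -1.4, 10.8]
width: 0.0005
```

```bash
python3 - <<'E'
from fit import *
print(monitor.observe()['tool_pos'],monitor.observe()['wrist_force'])
a=imaging.capture('scene');b=imaging.capture('side')
save(np.hstack([cv2.resize(a[150:250,300:380],(480,600),interpolation=cv2.INTER_CUBIC),cv2.resize(b[110:210,200:253],(318,600),interpolation=cv2.INTER_CUBIC)]),'c9.png')
E
```

```text
[0.508 0.136 0.087] [-3.65  -1.388 10.799]
```

View pics/c9.png

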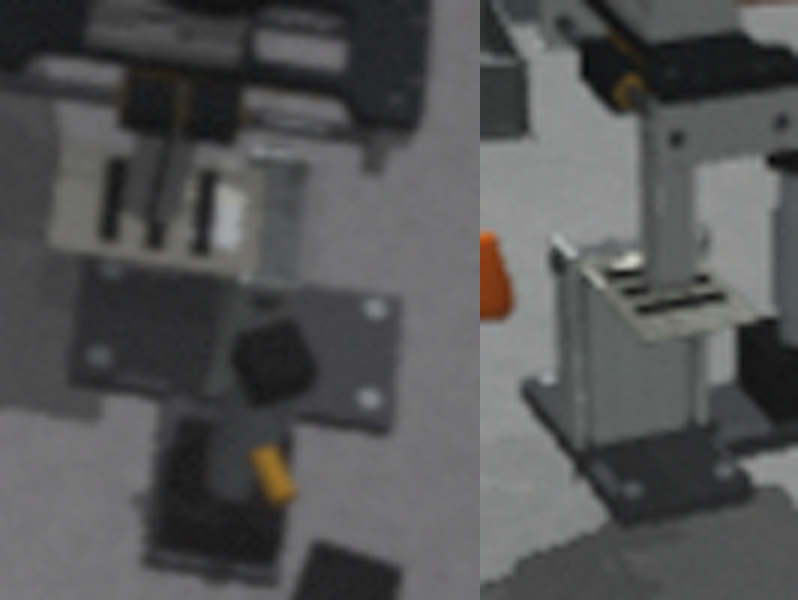

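The three bars face up. The free edge at side crop (640,338) matches the prediction for 3.14 rad, and the stop was felt at 10.8 N. I'll lift clear now.

Call:
apply_moves(increments=[[0,0,0.3,0,1],[0,0,1,0,1],[0,0,2,0,1],[0,0,3,0,1],[0,0,3,0,1],[0,0,3,0,1],[0,0,0,0,1],[0,0,0,0,1]])

```text
time_s: 21.15
tool_pos: [0.5081, 0.1366, 0.2102]
tcp_rot: [-1.572, -0.001, 1.712]
wrist_force: [-0.1, 0.4, -0.4]
width: 0.0004
```

```bash
python3 - <<'E'
from fit import *
o=monitor.observe();print(o['tool_pos'],o['wrist_force'],o['time_s'])
a=imaging.capture('scene');b=imaging.capture('side')
a0=cv2.imread('pics/scene0.png')[:,:,::-1]
save(np.hstack([cv2.resize(a[90:290,90:430],(480,282),interpolation=cv2.INTER_CUBIC),cv2.resize(b[110:290,190:390],(313,282),interpolation=cv2.INTER_CUBIC)]),'c10.png')
for t in['stand_a','injector','plug']:
  for c in('scene','side'): print(t,c,[(np.round(m['xy']),round(m['p'],2)) for m in imaging.mark_of(c,t)])
E
```

```text
[0.508 0.137 0.21 ] [-0.097  0.431 -0.438] 21.15
stand_a scene [(array([189., 185.]), 0.71), (array([339., 206.]), 0.69), (array([166., 139.]), 0.23)]
stand_a side [(array([227., 184.]), 0.76), (array([293., 266.]), 0.56), (array([225., 152.]), 0.53)]
injector scene [(array([339., 234.]), 0.8), (array([344., 274.]), 0.77), (array([403., 211.]), 0.48)]
injector side [(array([283., 168.]), 0.89), (array([254., 170.]), 0.61), (array([316., 214.]), 0.34)]
plug scene [(array([118., 191.]), 0.56), (array([178., 211.]), 0.5), (array([266., 198.]), 0.36)]
plug side [(array([327., 251.]), 0.76)]
```

View pics/c10.png

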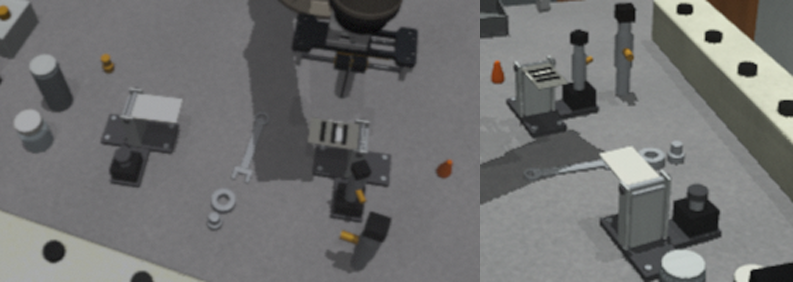

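The flag lies flat with its ribs up at scene (335,133). Stand_b's flag still has its plain face up, the bystanders are in place, and the hand is well clear. Handing in.

```bash
python3 -c "
from workcell import order
print(order.hand_in())"
```

```text
the job is handed in; nothing more can be done
None
```

I turned the injector stand's flag up and over with the shut fingertips, down to its far stop, then lifted the hand clear and handed the job in at about 21 s of robot time. The hand-in gave no verdict.

**Last checks:**
- **Flag:** it lies flat with the ribbed face up. The free edge matched the prediction for 3.14 rad within a pixel in the side view.
- **Stop:** I felt the stop at 10.8 N, the highest force I read. Forces were read only at the end of each move call.
- **Other things:** stand_b's flag is unchanged. The stands, injector, plug and the bystanders in view look where they were, within a few pixels of network noise. I judged this from the pictures and did not measure stand_a's shift exactly.
- **Hand:** it is well above everything, and the wrist force is back to noise.

**What disagreed:** in the pictures the fingertips were about 2 cm higher than the reported tool position. My first approach therefore passed just above the flag without touching it. I backed off, went lower, and pushed from there. At contact the push briefly reached about 8 N, which may have slid the stand by a millimetre or two, well under the 20 mm limit.

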